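# Lean the strop board in its drying rest

### The job

The strop board, the one with the tan leather face, has just been dressed and must dry: take it out of its wooden holder and lean it against the upright back of the drying rest, square to it and leather facing out, away from the back. Its foot must stand on the floor of the rest just behind the low stop strip (close up to it, within about a finger's width), so that it cannot slide. Leave the sanding board with the black face standing in its own holder.

Things in the scene. Friction and masses are not known exactly. Their poses are not given: they have to be found in the camera images.
- strop_board: loose wooden board, 12 mm thick (x), 60 wide (y), 240 long (z), about 0.13 kg; tan leather, 3 mm thick, on its -x face from 50 to 170 mm above the foot, bare wood above for gripping. Origin: centre of its underside (foot); x out of its bare back, z up along it. Starts upright in holder_a, foot 8 mm above the desk, leather roughly towards the robot
- holder_a: fixed wooden block 70 (x) x 90 (y) x 42 mm high that holds the strop board in a slot along y, 16 mm wide, 34 mm deep, open at both ends; the board lifts straight out. Origin: centre of its underside
- sanding_board: loose board of the same size and axes with a black abrasive sheet instead of the leather; stands in another such holder on the other side of the rest, and stays there
- rest: fixed drying rest. Origin: centre of underside; x from stop strip to back, z up. Plywood floor 150 (x) x 180 (y) mm, top at z = 10 mm. Upright back: front face at x = 45 mm, 14 thick, top edge at z = 140. Low dark stop strip across the front: x = -45 to -31 (inner face), top at z = 28. A board in it rises above the back and lies on its top edge, about 24 degrees from upright
Mind the look-alikes: they are no part of the job. Leave any blue or green look-alike of the strop_board alone.

How it is judged:
At the end, for the whole second after the job is handed in: Strop board still and released in the rest: foot centre on its floor (under 12 mm above), 0 to 31 mm behind the stop strip's inner face, within 75 mm of the rest's middle; leaning back 13 to 33 degrees, leather out, square within 15 degrees; sanding board still upright (x of strop_board in the frame of rest between -0.031 and 0 m and y of strop_board in the frame of rest between -0.075 and 0.075 m and z of strop_board in the frame of rest below 0.022 m and angle between strop_board's own x axis and vertical between 1.8 and 2.15 rad and angle between the y axis of strop_board and the y axis of rest, either way round below 0.26 rad and contact force between strop_board and rest above 0.2 N and linear speed of strop_board below 0.02 m/s and angle between sanding_board's own z axis and vertical below 0.2 rad); the robot touches nothing.
It fails at once if the sanding board is moved more than 30 mm from its place (distance of sanding_board from where it was at the start of the episode above 0.03 m).
It also fails if it takes over 35 s, if anything falls off the work surface, if the arm or the gripper's body presses on something with over 40 N, if the wrist force passes 120 N, or if a joint passes its speed limit or range.

### The arm

A 7-joint arm with a two-finger parallel gripper is mounted at the origin on the work surface; the furniture and walls round the work are solid. World frame = base frame: x ahead of the robot, y to its left, z up, the work surface at z = 0. Lengths are in m, angles in rad, forces in N, time in s.
With the tool pointing down it reaches from about 0.425 to 0.925 m from the base axis. Payload 6.8 kg.
Tool frame: the origin (TCP) lies midway between the tips of the shut fingers; the grasp point (between the pads) lies 19 mm behind it; z points along the fingers, y is the direction in which the jaws open and shut (so a half turn about z gives the same grasp; the last joint's range is limited). The gripper opens to 85 mm and grips with 20 to 120 N. Pads are 22 mm wide; open, the fingers measure 114 mm over their backs; the gripper's body (76 mm by 85 mm) begins 54 mm behind the grasp point. The pads swing forward as they close: fully open they stand 13 mm farther back than shut.
Start: joints at [-1.244, 0.477, 0.022, 1.555, -0.011, 1.109, -0.083], TCP at [0.284, 0.612, 0.231] pointing down, gripper open.
Joint ranges: [-2.96, 2.96], [-0.34, 2.1], [-1.41, 1.46], [0.24, 2.44], [-1.37, 4.51], [0.17, 1.92], [-2.96, 2.96]. Speed limits (rad/s): [2.39, 2.39, 3.14, 3.14, 3.14, 3.14, 3.14].

### API

Orientations are given as a unit quaternion [w, x, y, z].
In Python, from station import bot gives the robot as it stands.
- The arm moves only by the shell command python3 -m jog 'ROWS' [FORCE]. ROWS is JSON, a list of rows, each a list of 3 entries, a list of its own where there are three numbers: the shift along the tool's x, y, z in mm, then the turn, a rotation vector about the tool's x, y, z in degrees, then the closure, from -1 (fully open) to 1 (shut). A call has 1 to 12 rows; each row shifts and turns the commanded pose from where the row before left it, along the tool's axes as they then stand; what a row does not reach is not made up. A row lasts 1/8 s, in which the tool goes at most 62.5 mm and 10.7 degrees, less where a joint would pass 70% of its speed; a pose out of reach is approached as far as the arm can. A call is refused whole if a number of a shift passes 62.5 or a number of a turn 10.7, either way. A call with a gripper value outside its range is refused whole. The fingers move at their own pace and stop on an object; FORCE is the grip in N (left out, the last holds). Time passes only in rows, so rows that do not move let the fingers close. It gives the time, the measured TCP pose, the force and the opening at its end, in the units of the state.
- bot.get_obs(): the state, without advancing time (a new reading comes with each control period).
- bot.read_camera(name): name is "scene" or "top" or "wrist"; returns (picture, depth): 384x512x3 uint8, red, green, blue; 384x512 float32, m along the optical axis (not along the pixel's ray), 0 where there is no reading.
- bot.camera_info(name): a dict with "fx", "fy", "cx", "cy" (pixels), "world_from_camera" (4x4, takes a point from camera to world coordinates); the wrist camera has in their place "mount" (4x4, takes a point from camera to tool coordinates, whose origin is the TCP and whose axes are the flange's). Camera axes: x right, y up, looking along -z (the intrinsics and any distortion apply to the point x, -y, -z); pixel columns grow to the right and rows downward; lengths in m; the calibration is good to about 2 mm. A picture is of the moment at which its call begins: read the wrist's pose just before it. camera_info takes no time and is no camera call.
- bot.hand_in(): hands the job in, once; it reports no verdict.
Trained networks look in the newest picture that a camera, given by its name, has taken for a name from the list of things; names that differ only in an ending like _2 or _b are one class to them, and where a whole thing is asked for, a point or a joint stands for the part that bears it (a point fixed in the world has none). Each returns a list of dicts, best first, with "score" (0 to 1); they miss things now and then, are a little off and sometimes report something else, mostly with a low value. They report only what shows in the picture. A call takes as long as a camera call. They do not tell look-alikes from the thing itself.
- bot.find_in(camera, thing): "xy" ([column, row] as shares, 0 to 1, of the picture: columns of its width, rows of its height, amid what is visible of it).
- bot.cut_out(camera, thing): "pixels" (384x512 bool, what is visible of it) and "xy" ([column, row] as shares, 0 to 1, of the picture: columns of its width, rows of its height, amid what is visible of it).
- bot.landmark_of(camera, thing): "xy" ([column, row] as shares, 0 to 1, of the picture: columns of its width, rows of its height: a listed point, or the origin of a listed thing).
The state is a dict: "t": time; "q": joint angles; "joint_vel": joint speeds; "joint_torque": joint torques, N m; "eef_pos": TCP position; "tool_rot": TCP orientation; "contact_force": force on the tool from outside, world axes, zero at the start; "torque": the same for the moment, N m; "gripper_width": opening from 0.0 (shut) to 1.0 (fully open).
Only numpy, scipy, OpenCV 4.12 (cv2) and the standard library are available. Lean on these libraries where they do the work, as an engineer would, in place of code of your own. Each camera call takes 0.05 s, during which the arm holds its last target.

## Working session

There is one attempt and no reset: what is moved stays moved. The work goes in short steps, Python scripts to look and compute and a shell command to move; the robot and the scene stay as the last step left them, time stands still between calls to the robot, and variables do not carry over. Pictures are saved under pics/ and viewed, and the job is handed in when it is done.

```bash
ls; mkdir -p pics; cat > h.py <<'E'
import numpy as np, cv2
from station import bot
from scipy.spatial.transform import Rotation as R
def cam(n):
    o=bot.get_obs(); im,d=bot.read_camera(n); return o,im,d
def save(im,f,crop=None,s=1):
    if crop: im=im[crop[1]:crop[3],crop[0]:crop[2]]
    cv2.imwrite('pics/'+f,cv2.resize(im[:,:,::-1],None,fx=s,fy=s,interpolation=cv2.INTER_CUBIC))
def wfc(n,o=None):
    i=bot.camera_info(n)
    if n!='wrist': return i,np.array(i['world_from_camera'])
    q=o['tool_rot'];T=np.eye(4);T[:3,:3]=R.from_quat([q[1],q[2],q[3],q[0]]).as_matrix();T[:3,3]=o['eef_pos']
    return i,T@np.array(i['mount'])
def cloud(n,d,o=None):
    i,T=wfc(n,o); v,u=np.mgrid[:d.shape[0],:d.shape[1]]
    p=np.stack([(u-i['cx'])/i['fx']*d,-(v-i['cy'])/i['fy']*d,-d],-1)
    return p@T[:3,:3].T+T[:3,3]
E
python3 - <<'E'
from h import *
for n in ['scene','top']:
    o,im,d=cam(n); save(im,n+'0.png'); np.savez(n+'0.npz',im=im,d=d); 
    i=bot.camera_info(n); print(n,{k:(np.round(v,3).tolist()) for k,v in i.items() if k!='x'})
    for t in ['strop_board','sanding_board','rest','holder_a']:
        print(t,[(round(r['score'],2),(np.array(r['xy'])*[512,384]).round().tolist()) for r in bot.find_in(n,t)])
print(bot.get_obs())
E
```

```text
pics
scene {'fx': 436.731, 'fy': 436.731, 'cx': 250.525, 'cy': 194.798, 'world_from_camera': [[-0.688, 0.452, -0.568, -0.338], [-0.725, -0.403, 0.558, 0.694], [0.023, 0.796, 0.605, 0.749], [0.0, 0.0, 0.0, 1.0]]}
strop_board [(0.9, [143.0, 178.0]), (0.77, [207.0, 178.0]), (0.75, [200.0, 253.0])]
sanding_board [(0.62, [297.0, 113.0])]
rest [(0.92, [231.0, 164.0])]
holder_a [(0.66, [155.0, 221.0])]
top {'fx': 351.187, 'fy': 351.187, 'cx': 258.596, 'cy': 196.883, 'world_from_camera': [[0.024, 0.992, -0.122, 0.22], [-1.0, 0.026, 0.017, 0.031], [0.02, 0.122, 0.992, 0.921], [0.0, 0.0, 0.0, 1.0]]}
strop_board [(0.84, [144.0, 138.0]), (0.62, [199.0, 176.0]), (0.58, [111.0, 258.0])]
sanding_board [(0.64, [380.0, 155.0])]
rest [(0.91, [271.0, 145.0]), (0.28, [144.0, 138.0])]
holder_a [(0.81, [165.0, 155.0])]
{'t': 0.5, 'q': array([-1.24409465,  0.4770278 ,  0.0223897 ,  1.55545559, -0.01149485,
        1.10928098, -0.08311137]), 'joint_vel': array([-4.03655574e-04,  5.35366931e-06, -4.87751319e-04, -5.61022249e-04,
       -9.81199442e-04, -2.20053376e-05, -4.03109984e-04]), 'joint_torque': array([-1.25292656e-03, -5.95809245e+01,  1.60461813e+00, -2.81293702e+01,
        1.24467918e-02,  2.54407219e-03, -1.06357828e-05]), 'eef_pos': array([0.28431865, 0.61218954, 0.23126553]), 'tool_rot': array([-9.15308960e-06,  2.15702926e-01,  9.76459035e-01, -2.05592208e-05]), 'contact_force': array([-0.34048225,  0.0161914 ,  0.7905838 ]), 'torque': array([-0.02465572, -0.04318727, -0.0420642 ]), 'gripper_width': 1.0042688011018364}
```

View pics/scene0.png

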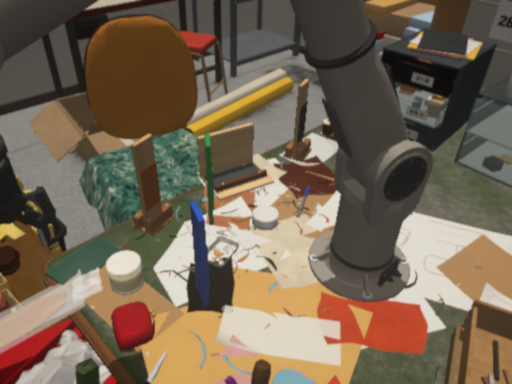

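View pics/top0.png

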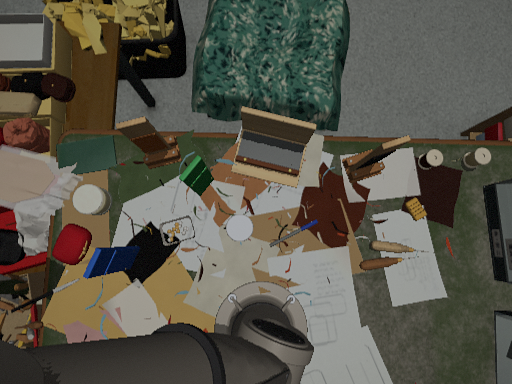

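```bash
python3 - <<'E'
from h import *
a=np.load('scene0.npz'); b=np.load('top0.npz')
c1=cv2.resize(a['im'][120:245,110:330],(792,450),interpolation=cv2.INTER_CUBIC)
c2=cv2.resize(b['im'][95:220,90:420],(792,300),interpolation=cv2.INTER_CUBIC)
cv2.imwrite('pics/crop0.png',cv2.resize(np.vstack([c1,c2])[:,:,::-1],(634,600)))
for n in ['scene','top']:
    A=a if n=='scene' else b
    P=cloud(n,A['d'])
    np.save(n+'_P.npy',P)
P=np.load('top_P.npy');S=np.load('scene_P.npy')
for n,Q,px in [('top',P,[(128,124),(140,140),(155,130),(165,155),(280,118),(275,132),(268,178),(245,160),(400,142),(380,150),(60,180),(250,190)]),('scene',S,[(145,142),(147,165),(153,195),(152,225),(232,150),(240,175)])]:
    for u,v in px: print(n,u,v,Q[v,u].round(3))
E
```

```text
top 128 124 [0.44  0.28  0.248]
top 140 140 [0.22  0.031 0.921]
top 155 130 [0.452 0.247 0.177]
top 165 155 [0.43  0.258 0.038]
top 280 118 [ 0.501 -0.027  0.139]
top 275 132 [ 0.497 -0.022  0.045]
top 268 178 [ 0.383 -0.008  0.007]
top 245 160 [0.425 0.053 0.029]
top 400 142 [ 0.421 -0.26   0.245]
top 380 150 [ 0.407 -0.224  0.231]
top 60 180 [0.36  0.525 0.025]
top 250 190 [0.35  0.038 0.004]
scene 145 142 [0.443 0.266 0.239]
scene 147 165 [0.442 0.27  0.178]
scene 153 195 [0.437 0.268 0.091]
scene 152 225 [0.409 0.298 0.029]
scene 232 150 [ 0.495 -0.043  0.069]
scene 240 175 [ 0.442 -0.028  0.013]
```

View pics/crop0.png

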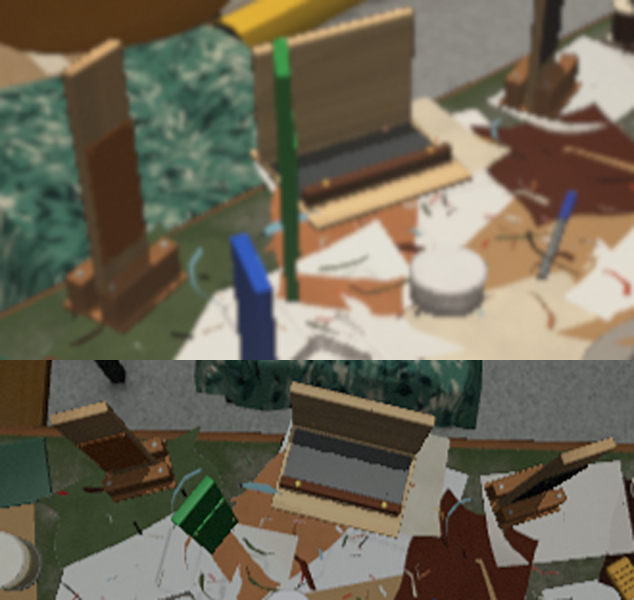

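```bash
python3 - <<'E'
from h import *
out={}
for n in ['scene','top']:
    o,im,d=cam(n); P=cloud(n,d)
    for t in ['strop_board','rest','holder_a','sanding_board']:
        r=bot.cut_out(n,t)
        for k,x in enumerate(r):
            if x['score']<.4: continue
            m=x['pixels']&(d>0); print(n,t,k,round(x['score'],2),(np.array(x['xy'])*[512,384]).round(),m.sum(),np.median(P[m],0).round(3))
            out[f'{n}_{t}_{k}']=P[m]; out[f'{n}_{t}_{k}_c']=im[m]
np.savez('cut.npz',**out)
E
```

```text
scene strop_board 0 0.97 [202. 252.] 1260 [0.15  0.339 0.147]
scene strop_board 1 0.82 [145. 176.] 1659 [0.437 0.278 0.157]
scene strop_board 2 0.76 [206. 172.] 615 [0.336 0.169 0.132]
scene rest 0 0.69 [231. 161.] 3661 [ 0.485 -0.02   0.03 ]
scene holder_a 0 0.66 [155. 220.] 851 [0.425 0.288 0.029]
scene sanding_board 0 0.83 [299. 112.] 671 [ 0.411 -0.237  0.15 ]
top strop_board 0 0.94 [111. 260.] 1200 [0.171 0.327 0.17 ]
top strop_board 1 0.83 [197. 173.] 836 [0.356 0.153 0.17 ]
top strop_board 2 0.66 [145. 138.] 1122 [0.44  0.271 0.178]
top rest 0 0.82 [273. 145.] 4694 [ 0.47  -0.014  0.011]
top holder_a 0 0.77 [164. 155.] 632 [0.427 0.257 0.038]
top sanding_board 0 0.92 [379. 154.] 688 [ 0.414 -0.239  0.178]
```

```bash
python3 - <<'E'
from h import *
c=np.load('cut.npz')
def ransac2(P,tol=.002):
    rng=np.random.default_rng(0);best=None;bs=0
    for _ in range(500):
        a,b=P[rng.choice(len(P),2,False)][:,:2]; d=b-a
        if np.linalg.norm(d)<.02: continue
        n=np.array([-d[1],d[0]])/np.linalg.norm(d)
        m=abs((P[:,:2]-a)@n)<tol
        if m.sum()>bs: bs=m.sum();best=m
    Q=P[best][:,:2]; mu=Q.mean(0); u,s,vt=np.linalg.svd(Q-mu); n=vt[1]
    if n[0]<0:n=-n
    return mu,n,np.degrees(np.arctan2(n[1],n[0])),best
def rep(name,P):
    mu,n,a,m=ransac2(P); t=np.array([-n[1],n[0]]); s=P[m][:,:2]@t
    print(name,len(P),m.sum(),'n ang',round(a,1),'off',round(mu@n,4),'mu',mu.round(3),'t range',np.percentile(s,[0,2,98,100]).round(4),'mid',(n*(mu@n)+t*(np.percentile(s,2)+np.percentile(s,98))/2).round(4))
def rect(name,P):
    if len(P)<8: print(name,'few');return
    r=cv2.minAreaRect(P[:,:2].astype(np.float32)*1000);print(name,len(P),[np.round(x,1) for x in r], 'z',np.percentile(P[:,2],[5,50,95]).round(4))
for n,k in [('scene',1),('top',2)]:
    P=c[f'{n}_strop_board_{k}']
    rep(n+' board',P[(P[:,2]>.06)&(P[:,2]<.24)])
    print(P[:,2].max()); rect(n+' topface',P[P[:,2]>.244])
    rep(n+' sand',(lambda P:P[(P[:,2]>.06)&(P[:,2]<.24)])(c[n+'_sanding_board_0']))
    P=c[n+'_holder_a_0']; rect(n+' holder top',P[(P[:,2]>.036)&(P[:,2]<.046)]); rep(n+' hold front',P[(P[:,2]<.036)&(P[:,2]>.005)])
    P=c[n+'_rest_0']; rect(n+' rest back top',P[P[:,2]>.137])
    rep(n+' rest back',P[(P[:,2]>.035)&(P[:,2]<.135)])
    rect(n+' strip',P[(P[:,2]>.024)&(P[:,2]<.032)])
    rect(n+' floor',P[(P[:,2]>.0)&(P[:,2]<.015)])
E
```

```text
scene board 1365 824 n ang 15.2 off 0.4932 mu [0.437 0.274] t range [0.1178 0.1215 0.1769 0.179 ] mid [0.437 0.273]
0.2506711507208406
scene topface 107 [array([444.2, 274.8]), array([14.5, 59.8]), np.float64(17.5)] z [0.2444 0.2482 0.2499]
scene sand 550 290 n ang 17.9 off 0.3148 mu [ 0.412 -0.251] t range [-0.3998 -0.3971 -0.3403 -0.3378] mid [ 0.4128 -0.2542]
scene holder top 326 [array([444.9, 272.8]), array([59.6, 89.7]), np.float64(15.9)] z [0.037  0.042  0.0448]
scene hold front 460 207 n ang 16.7 off 0.4771 mu [0.418 0.266] t range [0.0867 0.0903 0.1767 0.1791] mid [0.4188 0.2647]
scene rest back top 218 [array([457.6,  58.5]), array([123.7, 325.6]), np.float64(27.6)] z [0.1377 0.1409 0.2216]
scene rest back 1472 1010 n ang -12.3 off 0.4908 mu [ 0.496 -0.028] t range [-0.0086 -0.0045  0.1686  0.1715] mid [ 0.4971 -0.024 ]
scene strip 326 [array([454. , -11.6]), array([177.9, 102.1]), np.float64(75.5)] z [0.0244 0.028  0.0315]
scene floor 1243 [array([445. , -16.2]), array([192.8, 152. ]), np.float64(76.7)] z [0.0058 0.0111 0.014 ]
top board 852 672 n ang 16.7 off 0.499 mu [0.
[... 286 characters left out ...]
356] mid [ 0.4136 -0.2514]
top holder top 344 [array([445. , 274.8]), array([56.3, 90.5]), np.float64(17.2)] z [0.0375 0.0409 0.0433]
top hold front 262 134 n ang 16.9 off 0.4787 mu [0.419 0.267] t range [0.0896 0.0904 0.1751 0.1774] mid [0.4193 0.2664]
top rest back top 370 [array([503. , -23.2]), array([178.7,  14. ]), np.float64(77.4)] z [0.1372 0.1387 0.1408]
top rest back 962 958 n ang -12.5 off 0.49 mu [ 0.497 -0.022] t range [-0.0033  0.0009  0.1717  0.1754] mid [ 0.4971 -0.0219]
top strip 376 [array([453.2, -13.5]), array([177.8,  92.8]), np.float64(78.1)] z [0.0246 0.0267 0.0295]
top floor 2707 [array([456.1, -15. ]), array([191.9, 160.2]), np.float64(75.9)] z [0.006  0.0093 0.0123]
```

Strop_board candidates: the wooden board with tan/brown leather at scene (145,176) / top (145,138), the green one at scene (206,172), and the blue one at scene (202,252). The enlarged crop shows that only the first has bare wood with a tan leather face, and it stands in a wooden holder, so that is the one. The sanding board (black face) is at scene (299,112).

Board: centre (0.4447, 0.275), yaw about 16.7°. Rest: origin (0.4525, -0.012), yaw about -12.4°. I'll go up and over first.

```bash
python3 -m jog '[[[0,0,-35],[0,0,0],-1],[[0,0,-35],[0,0,0],-1],[[0,0,-30],[0,0,0],-1],[[-32,-26.5,0],[0,0,0],-1],[[-32,-26.5,0],[0,0,0],-1],[[-32,-26.5,0],[0,0,0],-1],[[-32,-26.5,0],[0,0,0],-1],[[-32,-26.5,0],[0,0,0],-1],[[-32,-26.5,0],[0,0,0],-1],[[-32,-26.5,0],[0,0,0],-1]]'
python3 -m jog '[[[-32,-26.5,0],[0,0,0],-1],[[-31,-26.5,0],[0,0,0],-1],[[0,0,0],[0,0,10],-1],[[0,0,0],[0,0,10],-1],[[0,0,0],[0,0,10],-1],[[0,0,0],[0,0,10],-1],[[0,0,0],[0,0,8.4],-1],[[0,0,0],[0,0,0],-1],[[0,0,0],[0,0,0],-1]]'
cat >> h.py <<'E'
def pose(o=None):
    o=o or bot.get_obs(); q=o['tool_rot']; return np.array(o['eef_pos']),R.from_quat([q[1],q[2],q[3],q[0]])
def delta(p,M):
    p0,r0=pose(); print('tool shift mm',(r0.inv().apply(p-p0)*1000).round(1),'turn deg',np.degrees((r0.inv()*R.from_matrix(M)).as_rotvec()).round(2))
E
python3 - <<'E'
from h import *
o,im,d=cam('wrist'); save(im,'w1.png'); np.savez('w1.npz',im=im,d=d)
P=cloud('wrist',d,o); np.save('w1P.npy',P)
p,r=pose(o);print(p,r.as_matrix().round(3),o['q'])
r=bot.cut_out('wrist','strop_board')
for x in r:
    m=x['pixels']&(d>0);print(x['score'],m.sum())
    Q=P[m]; T=Q[Q[:,2]>.24]
    if len(T)>5:print(len(T),np.median(T,0),cv2.minAreaRect(T[:,:2].astype(np.float32)*1000))
E
```

```text
t: 2.25
eef_pos: [0.4098, 0.3483, 0.3315]
tool_rot: [0.0, 0.216, 0.976, 0.0]
contact_force: [1.3, 0.8, 0.5]
gripper_width: 0.998
t: 3.38
eef_pos: [0.4441, 0.275, 0.3314]
tool_rot: [0.0, 0.596, 0.803, 0.0]
contact_force: [-0.9, -0.3, -0.1]
gripper_width: 0.995
[0.44413505 0.27501845 0.33136814] [[-0.29   0.957  0.   ]
 [ 0.957  0.29   0.   ]
 [ 0.     0.    -1.   ]] [-0.90728157  0.13438106  0.26248942  1.8017377  -0.0372089   1.2100944
 -0.33982176]
0.85 3401
84 [0.33692493 0.16972961 0.24059122] ((336.8663330078125, 170.3190155029297), (12.502613067626953, 6.547415733337402), 61.04766845703125)
0.82 2505
0.62 1874
1410 [0.44349281 0.27617945 0.24817312] ((444.2190856933594, 274.1653137207031), (11.841414451599121, 60.034446716308594), 16.428668975830078)
```

View pics/w1.png

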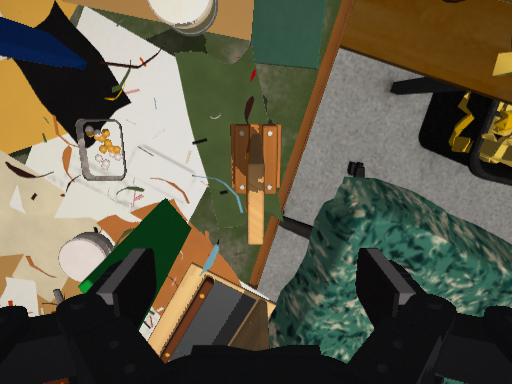

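The wrist picture shows the board's bare top at (256,200) in its holder (255,160). It measures centre (444.2, 274.2), yaw 16.4°, top 0.248, and the tool is within 1 mm of that, so I'll descend and grip.

```bash
python3 -m jog '[[[0,0,40],[0,0,0],-1],[[0,0,40],[0,0,0],-1],[[0,0,35],[0,0,0],-1],[[0,0,15],[0,0,0],-1],[[0,0,0],[0,0,0],-1],[[0,0,0],[0,0,0],1],[[0,0,0],[0,0,0],1],[[0,0,0],[0,0,0],1],[[0,0,0],[0,0,0],1],[[0,0,0],[0,0,0],1],[[0,0,0],[0,0,0],1],[[0,0,0],[0,0,0],1]]' 40
```

```text
t: 4.97
eef_pos: [0.4445, 0.2752, 0.2017]
tool_rot: [0.0, 0.597, 0.802, 0.0]
contact_force: [-0.1, -0.5, 5.3]
gripper_width: 0.139
```

```bash
python3 -m jog '[[[0,0,0],[0,0,0],1],[[0,0,-10],[0,0,0],1],[[0,0,-20],[0,0,0],1],[[0,0,-30],[0,0,0],1],[[0,0,-30],[0,0,0],1],[[0,0,-25],[0,0,0],1],[[0,0,0],[0,0,0],1]]'
python3 - <<'E'
from h import *
o,im,d=cam('wrist'); save(im,'w2.png')
P=cloud('wrist',d,o)
for n in ['scene']:
    o,im,d=cam(n); save(im,'s2.png',(100,60,360,255),3)
    P=cloud(n,d)
    for x in bot.cut_out(n,'strop_board'):
        m=x['pixels']&(d>0);Q=P[m];print(x['score'],np.median(Q,0).round(3),np.percentile(Q[:,2],[0,1,99,100]).round(3))
# target
x_r=np.array([np.cos(np.radians(-12.4)),np.sin(np.radians(-12.4)),0]);z=np.array([0,0,1.]);y_r=np.cross(z,x_r)
O=np.array([.4525,-.012,0]);th=np.radians(24)
bz=np.sin(th)*x_r+np.cos(th)*z; bx=np.cos(th)*x_r-np.sin(th)*z
foot=O-.020*x_r+.0125*z   # rear corner on floor
tcp=foot+.193*bz
M=np.stack([-np.cross(bx,-bz)*-1,bx,-bz],1); print(np.linalg.det(M))
print('tcp target',tcp); delta(tcp,M); delta(tcp+[0,0,.08],M)
x0=np.stack([np.cross(x_r,-z),x_r,-z],1); delta(tcp+[0,0,.08],x0)
E
```

```text
t: 5.85
eef_pos: [0.4449, 0.2754, 0.318]
tool_rot: [0.0, 0.597, 0.802, 0.002]
contact_force: [-0.3, 0.3, -2.3]
gripper_width: 0.133
0.89 [0.437 0.282 0.246] [-0.185  0.126  0.363  0.365]
0.86 [0.151 0.339 0.144] [0.001 0.003 0.242 0.243]
0.64 [0.335 0.17  0.153] [0.003 0.007 0.242 0.243]
0.9999999999999999
tcp target [ 0.5096355  -0.02456205  0.18881427]
tool shift mm [-305.4  -22.3  126.5] turn deg [23.38  6.17 28.64]
tool shift mm [-305.5  -22.4   46.5] turn deg [23.38  6.17 28.64]
tool shift mm [-305.5  -22.4   46.5] turn deg [-0.1   0.08 29.09]
```

View pics/s2.png

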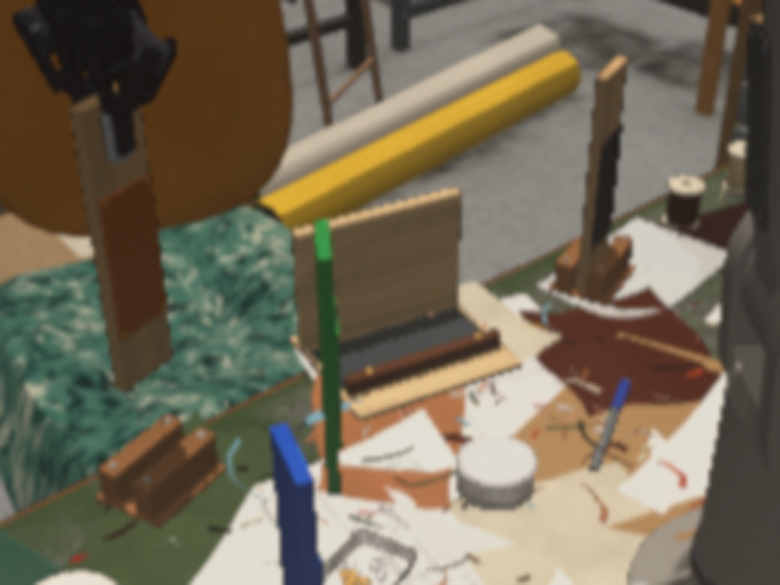

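The scene crop shows the strop board clear of its holder, leather towards the robot, foot about 0.125 high. I'll carry it upright to above the rest, then turn it.

```bash
python3 -m jog '[[[-20,-7,0],[0,0,0],1],[[-38,-13,0],[0,0,0],1],[[-38,-13,0],[0,0,0],1],[[-38,-13,0],[0,0,0],1],[[-38,-13,0],[0,0,0],1],[[-38,-13,0],[0,0,0],1],[[-38,-13,0],[0,0,0],1],[[-20,-8,0],[0,0,0],1],[[0,0,0],[0,0,9.7],1],[[0,0,0],[0,0,9.7],1],[[0,0,0],[0,0,9.7],1],[[0,0,0],[0,0,0],1]]'
python3 - <<'E'
from h import *
x_r=np.array([np.cos(np.radians(-12.4)),np.sin(np.radians(-12.4)),0]);z=np.array([0,0,1.]);y_r=np.cross(z,x_r)
O=np.array([.4525,-.012,0]);th=np.radians(24)
bz=np.sin(th)*x_r+np.cos(th)*z; bx=np.cos(th)*x_r-np.sin(th)*z
tcp=O-.020*x_r+.0125*z+.193*bz+.06*z
M=np.stack([np.cross(bx,-bz),bx,-bz],1); delta(tcp,M); print(bot.get_obs()['q'].round(2))
for n in ['top','scene']:
    o,im,d=cam(n); save(im,n+'3.png',(130,60,360,220),3)
E
```

```text
t: 7.5
eef_pos: [0.4311, -0.0096, 0.3156]
tool_rot: [-0.0, 0.779, 0.627, -0.001]
contact_force: [1.2, 0.6, -1.9]
gripper_width: 0.134
tool shift mm [ 2.3 80.  66.7] turn deg [ 2.392e+01  3.000e-02 -1.000e-02]
[-0.61 -0.05  0.48  2.01  0.02  1.17 -0.36]
```

View pics/scene3.png

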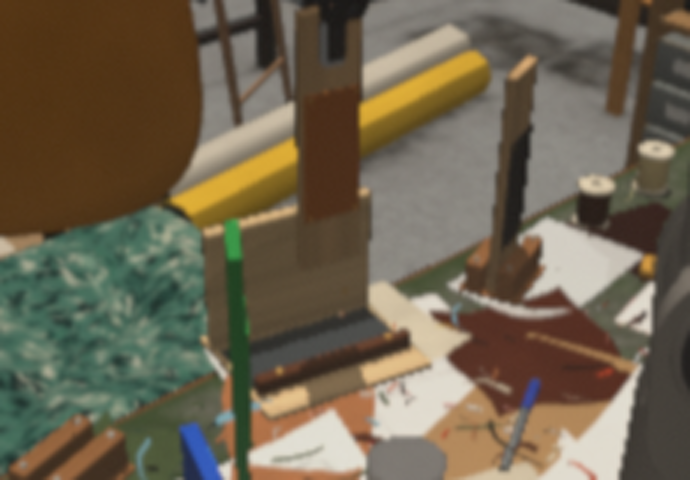

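```bash
python3 -m jog '[[[0.6,20.2,1],[6,0,0],1],[[0.6,20.2,1],[6,0,0],1],[[0.6,20.2,1],[6,0,0],1],[[0.5,20.2,1],[6,0,0],1],[[0,0,0],[0,0,0],1],[[0,0,0],[0,0,0],1]]'
cat > t.py <<'E'
from h import *
import sys
x_r=np.array([np.cos(np.radians(-12.4)),np.sin(np.radians(-12.4)),0]);z=np.array([0,0,1.]);y_r=np.cross(z,x_r)
O=np.array([.4525,-.012,0])
def target(fx=-.020,th=24,up=0):
    th=np.radians(th)
    bz=np.sin(th)*x_r+np.cos(th)*z; bx=np.cos(th)*x_r-np.sin(th)*z
    return O+fx*x_r+.0125*z+.193*bz+up*z, np.stack([np.cross(bx,-bz),bx,-bz],1)
def check(n,k=None):
    o,im,d=cam(n); P=cloud(n,d,o)
    for x in bot.cut_out(n,'strop_board'):
        m=x['pixels']&(d>0);Q=(P[m]-O)@np.stack([x_r,y_r,z],1); md=np.median(Q,0)
        if abs(md[1])>.08 or abs(md[0])>.15: continue
        for zz in np.arange(0.0,.3,.02):
            s=Q[abs(Q[:,2]-zz)<.008]
            if len(s)>6: print(n,round(zz,2),len(s),'x',np.percentile(s[:,0],[5,50,95]).round(4),'y',np.percentile(s[:,1],[5,95]).round(3))
    return im
E
python3 - <<'E'
from t import *
delta(*target(up=.03)); save(check('scene'),'scene4.png',(130,60,360,220),3); save(check('top'),'top4.png',(180,80,360,220),4)
print(bot.get_obs()['q'].round(2))
E
```

```text
t: 8.35
eef_pos: [0.5089, -0.0235, 0.2997]
tool_rot: [-0.162, 0.762, 0.613, -0.13]
contact_force: [-0.2, 0.6, -0.8]
gripper_width: 0.133
tool shift mm [-0.9 33.7 73.6] turn deg [0.02 0.01 0.02]
scene 0.08 14 x [0.0431 0.0461 0.0486] y [-0.069 -0.03 ]
scene 0.12 15 x [-0.0258 -0.0232 -0.0213] y [-0.027  0.024]
scene 0.14 131 x [-0.0242 -0.019  -0.0138] y [-0.027  0.029]
scene 0.16 125 x [-0.015  -0.0102 -0.0051] y [-0.027  0.028]
scene 0.18 130 x [-0.0092 -0.0042  0.0012] y [-0.026  0.029]
scene 0.2 143 x [-0.001   0.0045  0.0106] y [-0.025  0.029]
scene 0.22 141 x [0.0081 0.0134 0.0204] y [-0.025  0.029]
scene 0.24 139 x [0.0178 0.0221 0.0282] y [-0.024  0.029]
scene 0.26 140 x [0.0258 0.0316 0.0373] y [-0.025  0.029]
scene 0.28 160 x [0.0349 0.0416 0.0478] y [-0.026  0.028]
[-0.44  0.43  0.58  1.63 -0.26  1.58 -0.01]
```

View pics/scene4.png

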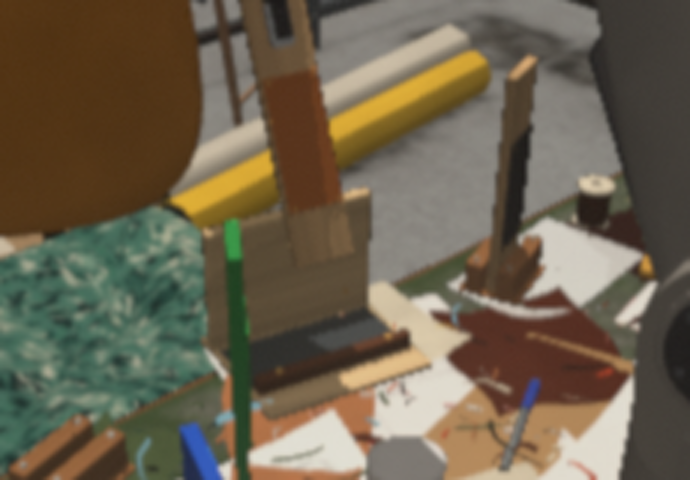

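View pics/top4.png

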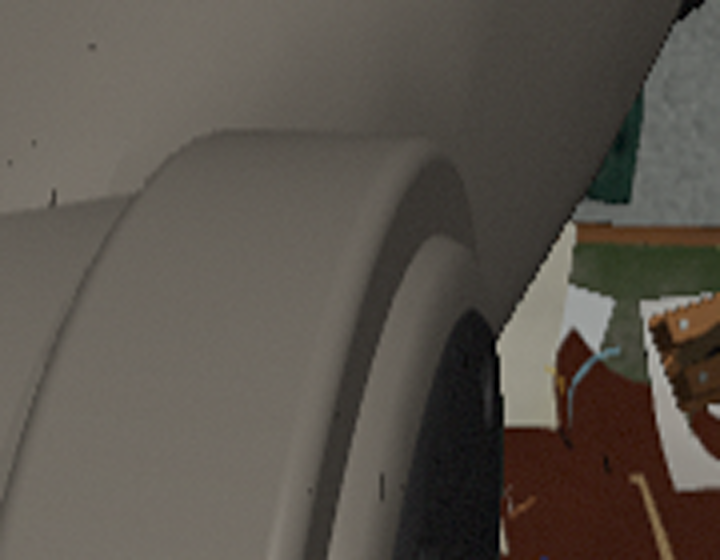

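```bash
python3 -m jog '[[[0,8,18],[0,0,0],1],[[0,9,20],[0,0,0],1],[[0,9,20],[0,0,0],1],[[0,7.5,15.5],[0,0,0],1],[[0,0,0],[0,0,0],1],[[0,0,0],[0,0,0],1]]'
python3 - <<'E'
from t import *
delta(*target(up=.00)); save(check('scene'),'scene5.png',(130,60,360,220),3)
o,im,d=cam('wrist'); save(im,'w5.png')
E
```

```text
t: 9.3
eef_pos: [0.5103, -0.0233, 0.2195]
tool_rot: [-0.162, 0.762, 0.613, -0.13]
contact_force: [0.2, -0.6, -0.6]
gripper_width: 0.138
tool shift mm [-1.3 12.1 28.2] turn deg [ 0.04 -0.01 -0.01]
scene 0.04 12 x [-0.0248 -0.0215  0.0486] y [-0.022  0.022]
scene 0.06 120 x [-0.0231 -0.0179 -0.011 ] y [-0.025  0.03 ]
scene 0.08 124 x [-0.0135 -0.0088 -0.0035] y [-0.027  0.029]
scene 0.1 117 x [-0.0073 -0.0027  0.0032] y [-0.026  0.029]
scene 0.12 126 x [0.0003 0.0056 0.0119] y [-0.025  0.029]
scene 0.14 126 x [0.01   0.0152 0.0213] y [-0.023  0.029]
scene 0.16 128 x [0.0171 0.024  0.0318] y [-0.024  0.028]
scene 0.18 133 x [0.0279 0.0324 0.0397] y [-0.023  0.03 ]
scene 0.2 144 x [0.0367 0.0433 0.05  ] y [-0.026  0.029]
scene 0.22 121 x [0.0479 0.0534 0.0594] y [-0.026  0.028]
scene 0.24 89 x [0.0547 0.0623 0.0695] y [-0.028  0.029]
scene 0.26 63 x [0.0664 0.0708 0.0782] y [-0.026  0.03 ]
```

View pics/scene5.png

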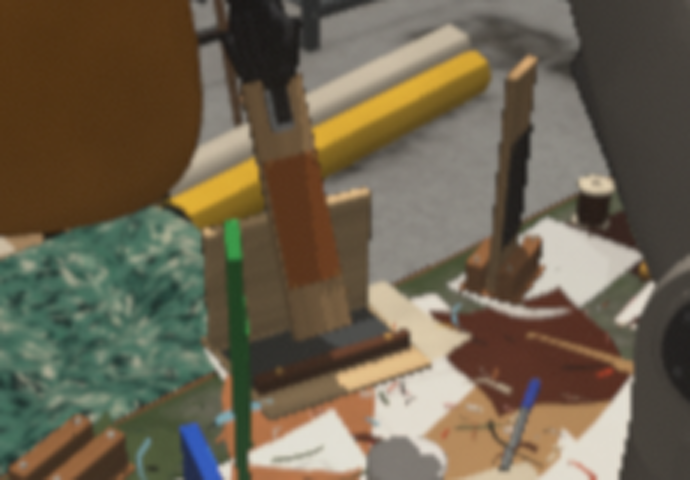

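View pics/w5.png

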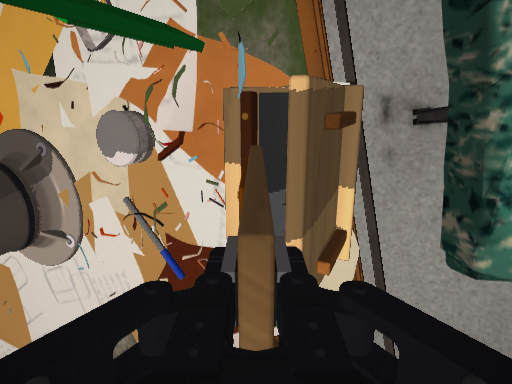

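The wrist view shows the board in line with the rest and its foot between the strip and the back. I'll lower it on in small steps.

```bash
python3 -m jog '[[[0,4,9],[0,0,0],1],[[0,4,9],[0,0,0],1],[[0,2.4,6],[0,0,0],1],[[0,0,0],[0,0,0],1]]'
python3 -m jog '[[[0,0.8,1.8],[0,0,0],1],[[0,0,0],[0,0,0],1]]'
python3 -m jog '[[[0,0.6,1.4],[0,0,0],1],[[0,0,0],[0,0,0],1]]'
```

```text
t: 9.95
eef_pos: [0.5093, -0.0231, 0.1922]
tool_rot: [-0.162, 0.762, 0.613, -0.131]
contact_force: [-0.7, -0.3, -0.2]
gripper_width: 0.133
t: 10.2
eef_pos: [0.5098, -0.0232, 0.191]
tool_rot: [-0.162, 0.762, 0.613, -0.13]
contact_force: [-0.5, -0.8, -0.4]
gripper_width: 0.137
t: 10.45
eef_pos: [0.5098, -0.0232, 0.1895]
tool_rot: [-0.162, 0.762, 0.613, -0.13]
contact_force: [0.3, -0.4, -0.6]
gripper_width: 0.134
```

```bash
python3 -m jog '[[[0,0.4,0.9],[0,0,0],1],[[0,0,0],[0,0,0],1]]'
python3 -m jog '[[[0,0.4,0.9],[0,0,0],1],[[0,0,0],[0,0,0],1]]'
```

```text
t: 10.7
eef_pos: [0.5101, -0.0233, 0.1891]
tool_rot: [-0.162, 0.762, 0.613, -0.13]
contact_force: [1.8, 0.2, 4.7]
gripper_width: 0.133
t: 10.95
eef_pos: [0.5105, -0.0234, 0.1888]
tool_rot: [-0.162, 0.762, 0.613, -0.13]
contact_force: [2.0, 0.4, 11.3]
gripper_width: 0.136
```

```bash
python3 - <<'E'
from t import *
save(check('scene'),'scene6.png',(170,100,300,200),5)
E
```

```text
scene 0.02 55 x [-0.0241 -0.0197 -0.0152] y [-0.024  0.029]
scene 0.04 112 x [-0.0184 -0.0131 -0.0069] y [-0.024  0.029]
scene 0.06 100 x [-0.0102 -0.0059  0.    ] y [-0.022  0.03 ]
scene 0.08 116 x [-0.0042  0.0014  0.0097] y [-0.022  0.029]
scene 0.1 125 x [0.0056 0.0111 0.0185] y [-0.024  0.029]
scene 0.12 124 x [0.0138 0.0196 0.0264] y [-0.025  0.029]
scene 0.14 123 x [0.0229 0.0287 0.0342] y [-0.025  0.029]
scene 0.16 129 x [0.032  0.0374 0.0436] y [-0.024  0.029]
scene 0.18 133 x [0.0441 0.0492 0.0558] y [-0.026  0.029]
scene 0.2 92 x [0.0511 0.0578 0.0651] y [-0.026  0.029]
scene 0.22 74 x [0.0624 0.0668 0.073 ] y [-0.026  0.03 ]
```

View pics/scene6.png

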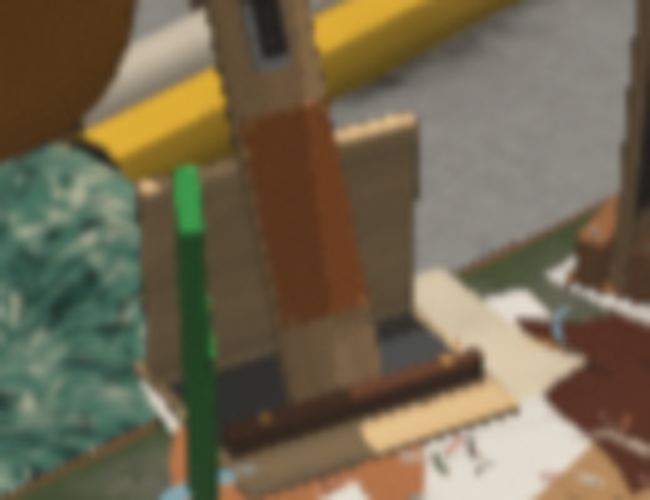

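The board is on the floor of the rest (11 N) and its back face computes to x≈45 mm at the edge, so it is just touching. I'll ease the load, release it partly and back out along the board.

```bash
python3 -m jog '[[[0,-0.2,-0.6],[0,0,0],1],[[0,0,0],[0,0,0],0.6],[[0,0,0],[0,0,0],0.4],[[0,0,0],[0,0,0],0.2],[[0,0,0],[0,0,0],0],[[0,0,0],[0,0,0],0],[[0,0,0],[0,0,0],0]]'
python3 - <<'E'
from t import *
save(check('scene'),'scene7.png',(170,60,300,200),4)
o,im,d=cam('wrist'); save(im,'w7.png')
E
```

```text
t: 11.92
eef_pos: [0.5098, -0.0232, 0.188]
tool_rot: [-0.162, 0.762, 0.613, -0.13]
contact_force: [-0.5, -0.4, -0.0]
gripper_width: 0.497
scene 0.02 62 x [-0.0231 -0.0197  0.0462] y [-0.06   0.029]
scene 0.04 126 x [-0.0195 -0.0129 -0.0053] y [-0.028  0.03 ]
scene 0.06 114 x [-0.0091 -0.0049  0.0064] y [-0.029  0.029]
scene 0.08 124 x [-0.0031  0.0022  0.0118] y [-0.026  0.029]
scene 0.1 127 x [0.006  0.0114 0.0189] y [-0.025  0.029]
scene 0.12 125 x [0.0158 0.0207 0.0296] y [-0.024  0.03 ]
scene 0.14 131 x [0.0242 0.0297 0.0395] y [-0.024  0.029]
scene 0.16 133 x [0.0331 0.0389 0.0457] y [-0.025  0.029]
scene 0.18 123 x [0.0454 0.0507 0.0557] y [-0.025  0.03 ]
scene 0.2 98 x [0.0352 0.0595 0.066 ] y [-0.027  0.03 ]
scene 0.22 98 x [0.0378 0.0686 0.0762] y [-0.026  0.03 ]
scene 0.24 12 x [0.0388 0.0635 0.076 ] y [-0.009  0.024]
```

View pics/w7.png

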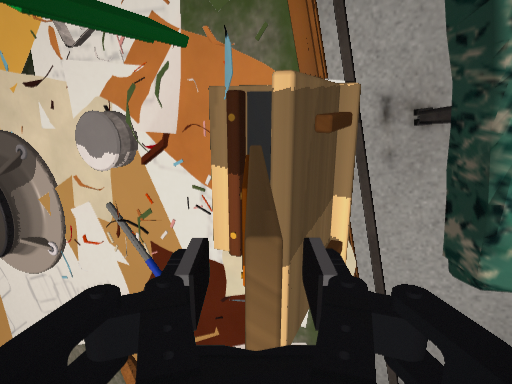

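Released. The board leans on the edge between the open pads with clearance on both sides. I'll back straight out along the tool.

```bash
python3 -m jog '[[[0,0,-12],[0,0,0],0],[[0,0,-25],[0,0,0],0],[[0,0,-30],[0,0,0],0],[[0,0,-30],[0,0,0],0],[[0,0,-20],[0,0,0],0],[[0,0,0],[0,0,0],0],[[0,0,0],[0,0,0],0]]'
python3 - <<'E'
from t import *
save(check('scene'),'scene8.png',(140,60,340,210),4)
o,im,d=cam('wrist'); save(im,'w8.png')
r=bot.cut_out('wrist','strop_board'); P=cloud('wrist',d,o)
for x in r:
    m=x['pixels']&(d>0);Q=(P[m]-O)@np.stack([x_r,y_r,z],1);print(x['score'],np.median(Q,0).round(3),np.percentile(Q[:,2],[1,99]).round(3))
o,im,d=cam('scene');P=cloud('scene',d)
for x in bot.cut_out('scene','sanding_board'): print('sand',x['score'],np.median(P[x['pixels']],0).round(3))
E
```

```text
t: 12.95
eef_pos: [0.5558, -0.0333, 0.2944]
tool_rot: [-0.162, 0.762, 0.613, -0.131]
contact_force: [-0.2, 0.2, -0.0]
gripper_width: 0.494
scene 0.02 60 x [-0.0245 -0.0199  0.012 ] y [-0.044  0.029]
scene 0.04 120 x [-0.0186 -0.0125 -0.007 ] y [-0.025  0.029]
scene 0.06 109 x [-0.0092 -0.0048  0.0013] y [-0.027  0.03 ]
scene 0.08 123 x [-0.0037  0.0025  0.0105] y [-0.024  0.03 ]
scene 0.1 123 x [0.0061 0.0118 0.0182] y [-0.024  0.029]
scene 0.12 128 x [0.014  0.0201 0.0273] y [-0.025  0.029]
scene 0.14 123 x [0.0247 0.0299 0.0367] y [-0.024  0.029]
scene 0.16 132 x [0.0339 0.0391 0.0473] y [-0.024  0.029]
scene 0.18 141 x [0.043  0.0509 0.0575] y [-0.027  0.029]
scene 0.2 135 x [0.0544 0.0601 0.0657] y [-0.026  0.03 ]
scene 0.22 136 x [0.0644 0.0694 0.0758] y [-0.027  0.029]
scene 0.24 15 x [0.0695 0.0759 0.0777] y [-0.021  0.022]
0.75 [0.077 0.01  0.23 ] [0.063 0.233]
0.56 [-0.104  0.134  0.172] [0.005 0.241]
sand 0.95 [ 0.412 -0.236  0.152]
```

View pics/scene8.png

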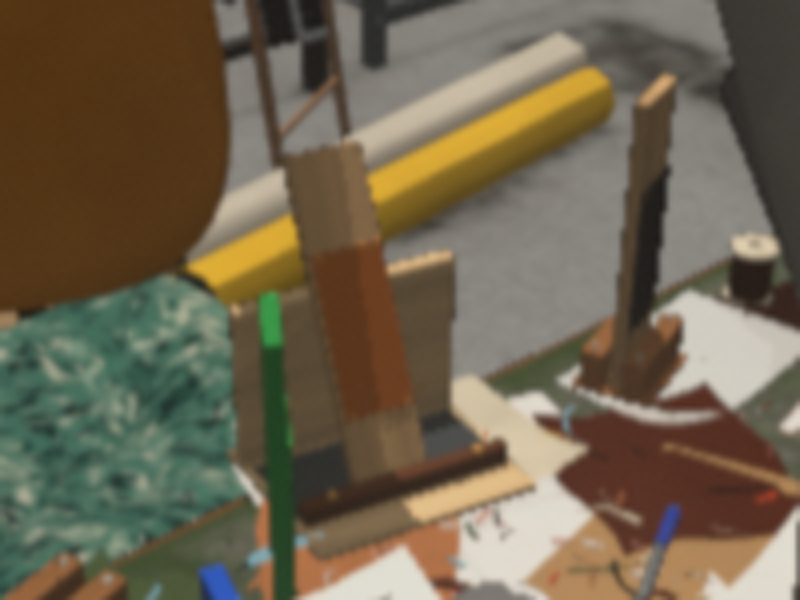

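View pics/w8.png

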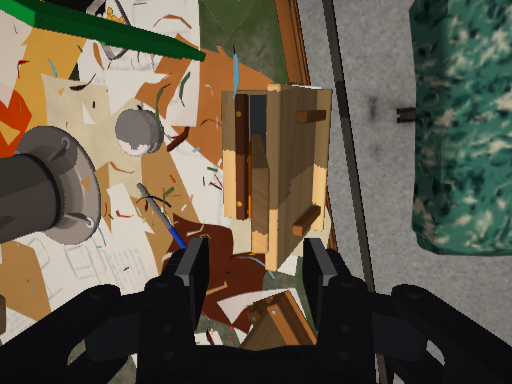

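```bash
python3 -c "
from station import bot
print(bot.get_obs()['t'], bot.get_obs()['contact_force']); print(bot.hand_in())"
```

```text
13.25 [ 0.02919776 -0.15395615 -0.3003055 ]
the job is handed in; nothing more can be done
None
```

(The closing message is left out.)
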